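# Take the charged battery out of the charging tray

### The job

Pull the tray of the blue charging cabinet out to its stop, then pinch both side catches of the green battery pack together and lift it upright out of its dock until its underside is clearly higher than the top of the cabinet. Finish while holding it there, still and free of everything but the gripper, with both catches pinched: do not put it down or let go. Leave the tray fully out, the orange pack latched in its dock and everything else on the bench where it is.

Things in the scene. Friction and masses are not known exactly. Their poses are not given: they have to be found in the camera images.
- cabinet: Blue steel charging cabinet fixed on the bench, 230 deep (x) x 300 wide (y) x 155 mm high, with a single grey pull-out tray. Origin at the centre of its underside; its x axis points from its front into it, so the tray comes out towards its -x. A black case lies loose on its top, at least 55 mm behind its front.
- tray (a joint): The tray's travel, m, counted from where it starts (shut, or up to 25 mm open): 0 at the start, 0.16 at its stop, which ends every pull. It slides out along the cabinet's -x, with a few newtons of friction, and stays where it is left.
- tray_handle (a point): Middle of the tray's bar handle: a level steel bar 12 mm thick and 140 mm long, along y, 45 mm in front of the tray's front panel and 29 mm below the cabinet's top (126 mm above the bench). Nothing is above it. It is carried by two posts 64 mm either side of the middle. Axes as the cabinet's; it moves with the tray.
- tray_floor (a point): Point on the tray's floor midway between the two docks, 24 mm above the bench, 81 mm behind the front panel's outer face; moves with the tray, axes as the cabinet's. Dock centres 66 mm to its +y and -y; a pack stands on a dock's 8 mm foot with 2 mm play. Docks rise 34 mm above this floor and reach 41 mm either side of the pack's middle; the front panel's top is 142 mm above the bench.
- pack_green: The green cordless-tool battery pack: black body with green top and green catches, 100 (x) x 48 (y) x 90 mm (z), 0.35 to 0.6 kg. Origin at the centre of its underside, z up, x along its length (parallel to the tray's travel). It stands latched in one of the two docks of the tray, either one.
- pack_green_grip (a point): Midway between the green pack's two catch pads, 66 mm above its underside. Pads 32 mm long (x), 32 mm high, on its +y and -y sides: 62 mm over their outer faces at rest, 48 mm when fully pressed, flush. Springs: about 8 N each fully in. Below each pad a leg with a steel lug hooks under the dock's yellow lip; it is free once pressed more than 4 mm. A 60 N squeeze does no harm.
- pack_green_left (a joint): Catch on the +y side of the green pack, m: 0 at rest (locked), 0.007 fully pressed in.
- pack_green_right (a joint): Catch on the -y side of the green pack, m: 0 at rest (locked), 0.007 fully pressed in.
- pack_orange: The orange cordless-tool battery pack: black body with orange top and orange catches, 100 (x) x 48 (y) x 90 mm (z), 0.35 to 0.6 kg. Origin at the centre of its underside, z up, x along its length (parallel to the tray's travel). It stands latched in the other dock and stays there.
- pack_orange_grip (a point): Midway between the orange pack's two catch pads, 66 mm above its underside. Pads 32 mm long (x), 32 mm high, on its +y and -y sides: 62 mm over their outer faces at rest, 48 mm when fully pressed, flush. Springs: about 8 N each fully in. Below each pad a leg with a steel lug hooks under the dock's yellow lip; it is free once pressed more than 4 mm. A 60 N squeeze does no harm.
- pack_orange_left (a joint): Catch on the +y side of the orange pack, m: 0 at rest (locked), 0.007 fully pressed in.
- pack_orange_right (a joint): Catch on the -y side of the orange pack, m: 0 at rest (locked), 0.007 fully pressed in.
- spray_can: Spray can with red label, 58 mm across, 170 mm high. Bystander; origin at the centre of its underside.
- cartridge: Yellow sealant cartridge, standing, 48 mm across, 190 mm high. Bystander; origin at the centre of its underside.
- red_cap_jar: Clear jar with red lid, 70 mm across, 100 mm high. Bystander; origin at the centre of its underside.
- tape_roll: Roll of tape lying flat, 90 mm across, 40 mm high. Bystander; origin at the centre of its underside.
- screwdriver: Orange screwdriver lying on the bench, about 200 mm long. Bystander; origin at about its middle, x towards its tip.
- bit_case: Black bit case, 70 x 120 x 30 mm, lying on the top of the cabinet. Bystander; origin at the centre of its underside.
- timber_offcut: Timber offcut, 160 x 70 x 45 mm. Bystander; origin at the centre of its underside.

How it is judged (in metres and radians):
On the way, in this order (a step that is already met when the one before it is completed fails the run):
1. the tray is pulled out to its stop (value of joint tray above 0.154 m), for 0.2 s.
2. both side catches of the green pack are pinched in while it still stands in its dock (value of joint each of pack_green_left, pack_green_right above 0.0042 m and z of pack_green in the frame of tray_floor below 0.025 m and contact force between the fingers and pack_green above 3 N), for 0.1 s.
At the end, for the whole second after the job is handed in: For the last second the fingers (over 5 N) hold the green pack, catches in over 4.2 mm, underside over 160 mm above the bench, within 0.35 rad of upright, under 30 mm/s, touching nothing else; tray out over 150 mm; orange pack in its dock (under 10 mm up, 0.1 rad) (value of joint each of pack_green_left, pack_green_right above 0.0042 m and height (world z) of pack_green above 0.16 m and contact force between the fingers and pack_green above 5 N and contact force between pack_green and cabinet below 0.1 N and contact force between pack_green and tray below 0.1 N and contact force between pack_green and pack_orange below 0.1 N and contact force between pack_green and bit_case below 0.1 N and angle between pack_green's own z axis and vertical below 0.35 rad and linear speed of pack_green below 0.03 m/s and value of joint tray above 0.15 m and z of pack_orange in the frame of tray_floor below 0.018 m and angle between pack_orange's own z axis and vertical below 0.1 rad); the arm keeps its last pose, push and grip.
It fails at once if the orange pack is unlatched or lifted (more than 10 mm) (z of pack_orange in the frame of tray_floor above 0.018 m).
It fails at once if a bystander is moved by more than 30 mm (distance of any of spray_can, cartridge, red_cap_jar, tape_roll, screwdriver, bit_case, timber_offcut from where it was at the start of the episode above 0.03 m).
It also fails if it takes over 51 s, if anything falls off the work surface, if the arm or the gripper's body presses on something with over 40 N, if the wrist force passes 120 N, or if a joint passes its speed limit or range.

### The arm

A 6-joint arm with a two-finger parallel gripper is mounted at the origin on the work surface. World frame = base frame: x ahead of the robot, y to its left, z up, the work surface at z = 0. Lengths are in m, angles in degrees, forces in N, time in s.
With the tool pointing down it reaches from about 0.3 to 0.75 m from the base axis. Payload 8.5 kg.
Tool frame: the origin (TCP) lies at the very end of the fingers, on their centre line; the grasp point (between the pads) lies 19 mm behind it; z points along the fingers, y is the direction in which the jaws open and shut (so a half turn about z gives the same grasp; the last joint's range is limited). The gripper opens to 85 mm and grips with 20 to 120 N. Pads are 22 mm wide; open, the fingers measure 114 mm over their backs; the gripper's body (76 mm by 85 mm) begins 54 mm behind the grasp point. The pads swing forward as they close: fully open they stand 13 mm farther back than shut.
Start: joints at [53.382, 21.807, 74.336, -0, 83.858, -12.336], TCP at [0.226, 0.501, 0.231] pointing down, gripper open.
Joint ranges: [-178.18, 178.18], [-50.72, 133.34], [12.68, 142.11], [-81.47, 261.47], [9.98, 163.14], [-165.26, 165.26]. Speed limits (degrees/s): [136.94, 136.94, 180, 180, 180, 180].

### API

Orientations are given as a 3x3 rotation matrix whose columns are the frame's x, y, z axes.
In Python, from rig import env, vision, close_job, spotter gives the robot as it stands. The module is installed in compiled form; this text tells all that it offers.
- The arm moves only by the tool jog_arm, never from a script. Its argument "plan" is a list that holds one entry, the list of rows, each a list of 6 numbers: the shift along the tool's x, y, z in units of 40 mm (1.0 is 40 mm), then the turn, a rotation vector about the tool's x, y, z in units of 0.15 rad (1.0 is 0.15 rad). A call has 1 to 10 rows; each row shifts and turns the commanded pose from where the row before left it, along the tool's axes as they then stand; what a row does not reach is not made up. A row lasts 1/10 s, in which the tool goes at most 50 mm and 8.59 degrees, less where a joint would pass 70% of its speed; a pose out of reach is approached as far as the arm can. A call with a number of a shift or a turn outside -1 to 1 is refused whole. A call with a gripper value outside its range is refused whole. "grip" is the opening, from -1 (shut) to 1 (fully open), set as the call begins (left out, the last holds). The fingers move at their own pace and stop on an object; "squeeze" is the grip in N (left out, the last holds). Time passes only in rows, so rows that do not move let the fingers close. It gives the time, the measured TCP pose, the force and the opening at its end, in the units of the state.
- env.observe(): the state, without advancing time (a new reading comes with each control period).
- vision.get_image(name): name is "side" or "top" or "wrist"; returns (picture, depth): 420x560x3 uint8, red, green, blue; 420x560 float32, m along the optical axis (not along the pixel's ray), 0 where there is no reading.
- vision.camera_info(name): a dict with "fx", "fy", "cx", "cy" (pixels), "k1" (the pictures are not rectified: a ray, as slopes to the right and down, at radius r is drawn at 1 + k1 r^2 times it, then the intrinsics apply), "rvec" (rotation vector, rad) and "tvec" (3), from world to camera coordinates, as OpenCV has them. Camera axes: x right, y down, z forward; pixel columns grow to the right and rows downward; lengths in m; the calibration is good to about 2 mm. A picture is of the moment at which its call begins: read the wrist's pose just before it. camera_info takes no time and is no camera call; for the wrist camera it gives the pose at the moment of the call.
- close_job(): hands the job in, once; it reports no verdict.
Trained networks look in the newest picture that a camera, given by its name, has taken for a name from the list of things; names that differ only in an ending like _2 or _b are one class to them, and where a whole thing is asked for, a point or a joint stands for the part that bears it (a point fixed in the world has none). Each returns a list of dicts, best first, with "score" (0 to 1); they miss things now and then, are a little off and sometimes report something else, mostly with a low value. They report only what shows in the picture. A call takes as long as a camera call.
- spotter.trace(camera, query): "pixels" (420x560 bool, what is visible of it) and "rect" ([left, top, right, bottom] in pixels, round what is visible of it).
The state is a dict: "time_s": time; "q": joint angles; "qvel": joint speeds; "joint_efforts": joint torques, N m; "position": TCP position; "tool_rot": TCP orientation; "ft_force": force on the tool from outside, world axes, zero at the start; "wrist_torque": the same for the moment, N m; "grip_width": finger opening in m.
Only numpy, scipy, OpenCV 4.12 (cv2) and the standard library are available. Lean on these libraries where they do the work, as an engineer would, in place of code of your own. Each camera call takes 0.05 s, during which the arm holds its last target.

## Working session

There is one attempt and no reset: what is moved stays moved. The work goes in short steps, Python scripts to look and compute and a tool call to move; the robot and the scene stay as the last step left them, time stands still between calls to the robot, and variables do not carry over. Pictures are saved under pics/ and viewed, and the job is handed in when it is done.

Besides the shell and the picture viewer there is one more tool, called as name(argument=value, ...), one argument or row to a line, values as JSON. jog_arm: Moves the arm, as the interface text tells. Its arguments: {"type":"object","properties":{"plan":{"type":"array"},"grip":{"type":"number"},"squeeze":{"type":"number"}},"required":["plan"]}

```bash
mkdir -p pics; ls
python3 - <<'E'
from rig import env, vision
import cv2,numpy as np
s=env.observe(); print({k:np.round(v,4).tolist() for k,v in s.items()})
for n in ['top','side','wrist']:
    im,d=vision.get_image(n); cv2.imwrite(f'pics/{n}0.png',im[:,:,::-1]); 
    c=vision.camera_info(n); print(n,{k:np.round(v,4).tolist() for k,v in c.items()})
    np.savez(f'{n}0.npz',im=im,d=d)
E
```

```text
pics
{'time_s': 0.0, 'q': [53.3834, 21.8402, 74.385, 0.0017, 83.8588, -12.3361], 'qvel': [0.0665, 0.1226, 0.0137, -0.064, -0.0339, 0.007], 'joint_efforts': [0.0001, -44.8458, -23.1281, -0.0002, 0.0047, 0.0], 'position': [0.226, 0.5011, 0.2307], 'tool_rot': [[-0.9115, 0.4112, -0.0009], [0.4112, 0.9115, -0.0012], [0.0003, -0.0014, -1.0]], 'ft_force': [0.5267, -0.8713, 0.0439], 'wrist_torque': [-0.0801, -0.0394, -0.0319], 'grip_width': 0.0853}
top {'fx': 445.8638, 'fy': 445.8638, 'cx': 283.9684, 'cy': 211.3231, 'k1': -0.0286, 'rvec': [2.2042, -2.1698, 0.0714], 'tvec': [0.0417, 0.5535, 1.5992]}
side {'fx': 496.5266, 'fy': 496.5266, 'cx': 278.5894, 'cy': 211.332, 'k1': -0.0134, 'rvec': [2.3904, -0.9719, 0.2754], 'tvec': [-0.3471, 0.4236, 1.3786]}
wrist {'fx': 304.6937, 'fy': 304.6937, 'cx': 281.4379, 'cy': 211.5454, 'k1': -0.0322, 'rvec': [-2.4113, -1.5554, -0.242], 'tvec': [-0.5488, -0.04, 0.3807]}
```

View pics/top0.png

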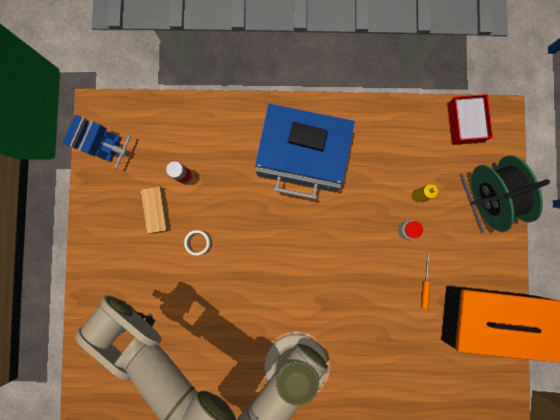

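View pics/side0.png

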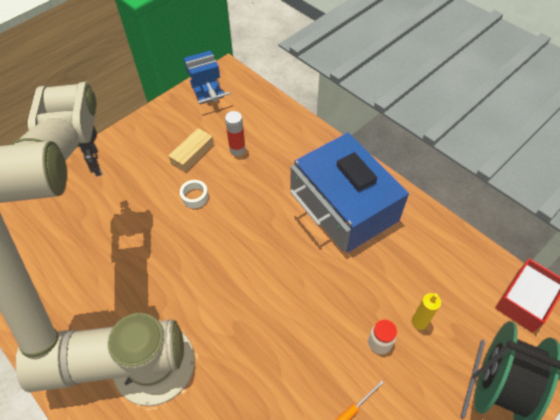

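View pics/wrist0.png

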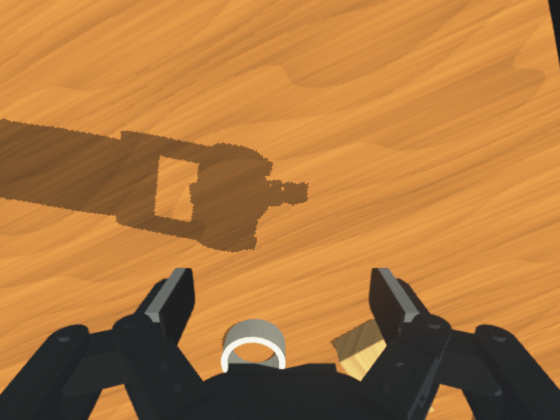

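The top view shows the cabinet at about (305,147) with its handle at about (297,190). The tray is nearly shut, and the space around the handle is clear. Next I'll measure the pose.

```bash
cat > h.py <<'E'
import numpy as np,cv2
from rig import env, vision, spotter
def deproj(c,d,m):
    v,u=np.nonzero(m&(d>0)); z=d[v,u]
    K=np.array([[c['fx'],0,c['cx']],[0,c['fy'],c['cy']],[0,0,1.]])
    p=cv2.undistortPoints(np.stack([u,v],1).astype(float)[:,None],K,np.array([c['k1'],0,0,0.]))[:,0]
    P=np.c_[p*z[:,None],z]; R=cv2.Rodrigues(np.array(c['rvec'],float))[0]
    return (P-np.array(c['tvec']).ravel())@R, np.stack([u,v],1)
def proj(c,X):
    K=np.array([[c['fx'],0,c['cx']],[0,c['fy'],c['cy']],[0,0,1.]])
    return cv2.projectPoints(np.array(X,float).reshape(-1,1,3),np.array(c['rvec'],float),np.array(c['tvec'],float),K,np.array([c['k1'],0,0,0.]))[0][:,0]
E
python3 - <<'E'
from h import *
for n in ['top','side']:
    im,d=vision.get_image(n);c=vision.camera_info(n)
    for q in ['cabinet','tray_handle','tray']:
        for r in spotter.trace(n,q)[:2]:
            P,_=deproj(c,d,r['pixels']); print(n,q,round(r['score'],2),np.round(r['rect']),len(P),np.round(np.median(P,0),3))
            if q=='tray_handle':
                Q=P[(P[:,2]>.115)&(P[:,2]<.145)]
                if len(Q)>5:
                    print('  handle',len(Q),Q.mean(0).round(4),cv2.minAreaRect(Q[:,:2].astype(np.float32)*1000))
                    
    b=im.astype(int); m=(b[...,2]>b[...,0]+50)&(b[...,2]>b[...,1]+30)
    P,_=deproj(c,d,m); ok=(abs(P[:,2]-.155)<.008)&(P[:,0]>.3)&(P[:,0]<.95)&(abs(P[:,1])<.3); P=P[ok]
    r=cv2.minAreaRect(P[:,:2].astype(np.float32)*1000); print(n,'cab top',len(P),np.median(P[:,2]).round(4),r,cv2.boxPoints(r).round(0).tolist())
E
```

```text
top cabinet 0.94 [254. 105. 351. 185.] 4877 [ 0.76  -0.007  0.155]
top tray_handle 0.72 [259. 168. 343. 198.] 966 [0.652 0.005 0.131]
  handle 583 [0.6456 0.0062 0.1354] ((636.7719116210938, 9.26776123046875), (287.9940185546875, 68.3418197631836), 78.83796691894531)
top tray_handle 0.31 [288. 124. 328. 150.] 765 [ 0.791 -0.022  0.184]
top tray 0.98 [256. 170. 343. 197.] 1096 [0.651 0.004 0.13 ]
top cab top 4639 0.1547 ((776.0338134765625, -16.580154418945312), (297.3858642578125, 216.37522888183594), 79.1174545288086) [[642.0, -142.0], [854.0, -183.0], [910.0, 109.0], [698.0, 150.0]]
side cabinet 0.71 [174. 130. 217. 172.] 1022 [0.545 0.506 0.044]
side cabinet 0.64 [296. 132. 410. 255.] 6026 [ 0.752 -0.076  0.155]
side tray_handle 0.75 [290. 163. 350. 248.] 1760 [ 0.65  -0.006  0.116]
  handle 810 [ 6.450e-01 -5.000e-04  1.337e-01] ((636.4395751953125, 8.137603759765625), (291.2659912109375, 68.12005615234375), 80.13688659667969)
side tray 0.88 [288. 163. 353. 253.] 1948 [ 0.65  -0.007  0.113]
side tray 0.71 [333. 382. 382. 420.] 189 [ 0.287 -0.465  0.025]
side cab top 4460 0.1561 ((777.3173217773438, -15.854263305664062), (303.5273742675781, 219.10940551757812), 79.08323669433594) [[641.0, -144.0], [856.0, -186.0], [914.0, 112.0], [698.0, 154.0]]
```

Run:
```python
from h import *
th=np.radians(-10.9); ex=np.array([np.cos(th),np.sin(th)]); ey=np.array([-ex[1],ex[0]]); O=np.array([.776,-.016])
for n in ['top','side']:
    z=np.load(n+'0.npz'); c=vision.camera_info(n)
    P,uv=deproj(c,z['d'],np.ones((420,560),bool))
    L=np.c_[(P[:,:2]-O)@ex,(P[:,:2]-O)@ey,P[:,2]]
    m=(abs(L[:,1])<.17)&(L[:,0]>-.25)&(L[:,0]<-.05)&(L[:,2]>.03)
    Q=L[m]
    for lo in np.arange(-.22,-.09,.006):
        k=(Q[:,0]>=lo)&(Q[:,0]<lo+.006)
        if k.sum(): print(n,round(lo,3),k.sum(),'z',np.percentile(Q[k,2],[5,50,95]).round(3),'y',np.percentile(Q[k,1],[1,50,99]).round(3))
    k=(Q[:,2]>.115)&(Q[:,2]<.14)&(Q[:,0]<-.15)&(abs(Q[:,1])<.08)
    B=Q[k]; print('bar?',len(B),B.mean(0).round(4),B.min(0).round(3),B.max(0).round(3))
    if len(B)>10: vx=cv2.fitLine(B[:,:2].astype(np.float32),cv2.DIST_L2,0,.01,.01).ravel(); print(vx)
```

```text
top -0.178 62 z [0.123 0.129 0.136] y [-0.07   0.005  0.073]
top -0.172 74 z [0.125 0.131 0.137] y [-0.072 -0.     0.071]
top -0.166 25 z [0.124 0.128 0.133] y [-0.067 -0.012  0.071]
top -0.16 9 z [0.121 0.128 0.131] y [-0.065  0.06   0.066]
top -0.154 11 z [0.123 0.131 0.136] y [-0.068  0.061  0.067]
top -0.148 10 z [0.125 0.13  0.135] y [-0.067 -0.06   0.069]
top -0.142 11 z [0.124 0.13  0.135] y [-0.065  0.06   0.067]
top -0.136 10 z [0.124 0.128 0.136] y [-0.068  0.     0.067]
top -0.13 370 z [0.037 0.096 0.142] y [-0.142  0.002  0.143]
top -0.124 161 z [0.133 0.142 0.148] y [-0.14  -0.003  0.144]
top -0.118 152 z [0.137 0.141 0.147] y [-0.144  0.004  0.145]
top -0.112 142 z [0.136 0.148 0.162] y [-0.146 -0.007  0.148]
top -0.106 156 z [0.149 0.155 0.16 ] y [-0.144  0.003  0.145]
top -0.1 190 z [0.054 0.154 0.159] y [-0.144 -0.     0.148]
top -0.094 168 z [0.038 0.155 0.159] y [-0.145  0.003  0.142]
bar? 178 [-0.1688  0.0004  0.1297] [-0.177 -0.075  0.118] [-0.15   0.074  0.139]
[ 2.3431319e-03 -9.9999726e-01 -1.6880079e-01  3.8052094e-04]
side -0.178 59 z [0.124 0.131 0.136] y [
[... 323 characters left out ...]
 0.069]
side -0.142 10 z [0.128 0.132 0.132] y [-0.07  -0.001  0.067]
side -0.136 13 z [0.125 0.131 0.135] y [-0.069  0.058  0.067]
side -0.13 370 z [0.042 0.098 0.142] y [-0.142  0.024  0.144]
side -0.124 920 z [0.039 0.098 0.144] y [-0.147 -0.028  0.147]
side -0.118 183 z [0.077 0.143 0.147] y [-0.147 -0.033  0.146]
side -0.112 173 z [0.073 0.145 0.161] y [-0.148 -0.018  0.149]
side -0.106 266 z [0.069 0.153 0.161] y [-0.15  -0.043  0.143]
side -0.1 195 z [0.079 0.155 0.16 ] y [-0.15  -0.037  0.149]
side -0.094 229 z [0.08  0.154 0.159] y [-0.15  -0.033  0.148]
bar? 196 [-0.1684 -0.0033  0.131 ] [-0.176 -0.073  0.122] [-0.151  0.077  0.139]
[ 0.00461656 -0.99998933 -0.16837287 -0.00333341]
```

Run:
```python
import cv2
a=cv2.imread('pics/top0.png')[90:210,240:370]; cv2.imwrite('pics/topc.png',cv2.resize(a,None,fx=5,fy=5,interpolation=0))
```

```text
(no output)
```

View pics/topc.png

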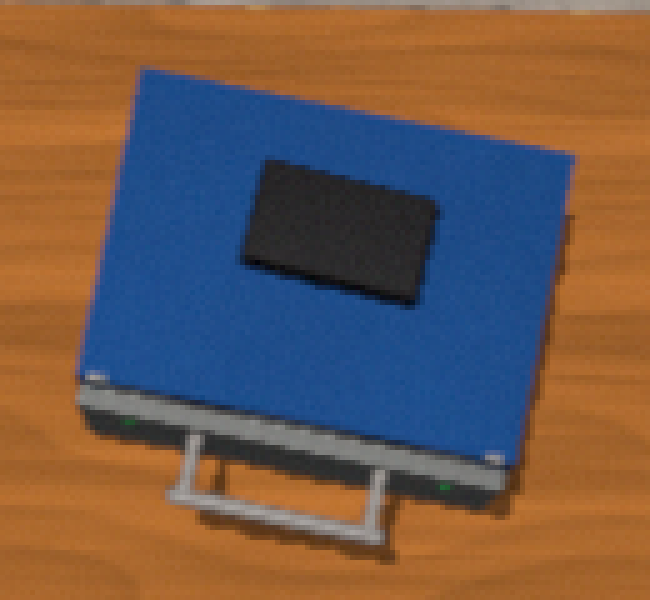

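The bar is at local x of about -0.172, which puts it at world (0.607, 0.0165, 0.126), and the cabinet yaw is about -10.9°. I'll turn the tool so its y lies along the cabinet's x, then move over the handle.

jog_arm(
  plan=[
    [[0, 0, 0, 0, 0, 0.99], [0, 0, 0, 0, 0, 0.99], [0, 0, 0, 0, 0, 0.99], [0, 0, 0, 0, 0, 0.99], [0, 0, 0, 0, 0, 0.99], [0, 0, 0, 0, 0, 0.99], [0, 0, 0, 0, 0, 0.99], [0, 0, 0, 0, 0, 0.99], [0, 0, 0, 0, 0, 0.99], [0, 0, 0, 0, 0, 0]],
  ],
  grip=-0.15,
)

```text
time_s: 1.55
position: [0.2261, 0.5013, 0.2313]
tool_rot: [[0.19, 0.982, -0.0], [0.982, -0.19, -0.0], [-0.0, -0.0, -1.0]]
ft_force: [0.7, -0.3, 0.4]
grip_width: 0.0364
```

jog_arm(
  plan=[
    [[-0.63, 0.73, 0, 0, 0, 0], [-0.63, 0.73, 0, 0, 0, 0], [-0.63, 0.73, 0, 0, 0, 0], [-0.63, 0.73, 0, 0, 0, 0], [-0.63, 0.73, 0, 0, 0, 0], [-0.63, 0.73, 0, 0, 0, 0], [-0.63, 0.73, 0, 0, 0, 0], [-0.63, 0.73, 0, 0, 0, 0]],
  ],
)

```text
time_s: 2.35
position: [0.4184, 0.258, 0.2315]
tool_rot: [[0.184, 0.983, 0.0], [0.983, -0.184, 0.0], [0.0, 0.0, -1.0]]
ft_force: [-0.3, 0.5, 0.3]
grip_width: 0.0364
```

jog_arm(
  plan=[
    [[-0.63, 0.73, 0, 0, 0, 0], [-0.63, 0.73, 0, 0, 0, 0], [-0.63, 0.73, 0, 0, 0, 0], [-0.63, 0.73, 0, 0, 0, 0], [-0.63, 0.73, 0, 0, 0, 0], [-0.63, 0.73, 0, 0, 0, 0], [-0.63, 0.73, 0, 0, 0, 0], [-0.63, 0.73, 0, 0, 0, 0], [0, 0, 0, 0, 0, 0], [0, 0, 0, 0, 0, 0]],
  ],
)

```text
time_s: 3.35
position: [0.6091, 0.0168, 0.2308]
tool_rot: [[0.186, 0.982, -0.001], [0.982, -0.186, 0.0], [0.0, -0.001, -1.0]]
ft_force: [-0.4, 0.4, -0.0]
grip_width: 0.0363
```

Run:
```python
from h import *
s=env.observe(); p=np.array(s['position'])
im,d=vision.get_image('wrist'); c=vision.camera_info('wrist')
th=np.radians(-10.9); ex=np.array([np.cos(th),np.sin(th)]); ey=np.array([-ex[1],ex[0]]); O=np.array([.776,-.016])
for X in ([*p[:2],.126],):
    pass
o=im.copy()
for y in (-.07,0,.07):
    q=O-.172*ex+y*ey; u=proj(c,[*q,.132])[0].round().astype(int); cv2.circle(o,tuple(int(t) for t in u),4,(255,0,255),-1)
cv2.imwrite('pics/w1.png',o[:,:,::-1])
P,uv=deproj(c,d,np.ones((420,560),bool)); L=np.c_[(P[:,:2]-O)@ex,(P[:,:2]-O)@ey,P[:,2]]
k=(L[:,2]>.118)&(L[:,2]<.14)&(abs(L[:,1])<.055)&(L[:,0]<-.15)&(L[:,0]>-.2);B=L[k]
print(len(B),B.mean(0),np.percentile(B,[2,50,98],axis=0).round(4))
print('tcp local',(p[:2]-O)@ex,(p[:2]-O)@ey)
```

```text
1749 [-0.16777563  0.0041818   0.13139501] [[-0.1737 -0.0525  0.1276]
 [-0.1678  0.0065  0.1317]
 [-0.1621  0.0529  0.1336]]
tcp local -0.1700774238381089 0.0006782308843232413
```

View pics/w1.png

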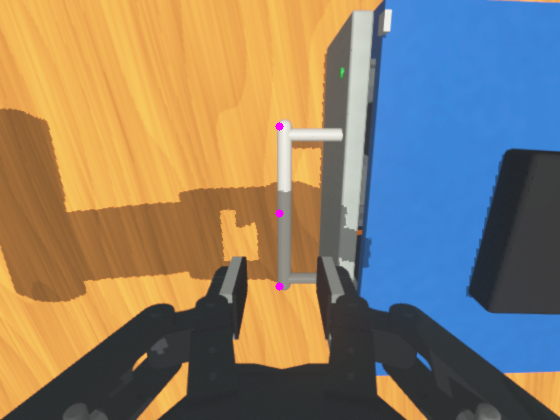

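The wrist view shows the bar between the open fingers, running from about (285,125) to (285,287). The TCP is centred on it to within 2 mm, so I'll go down and grip.

jog_arm(
  plan=[
    [[0, 0, 0.5, 0, 0, 0], [0, 0, 0.6, 0, 0, 0], [0, 0, 0.6, 0, 0, 0], [0, 0, 0.6, 0, 0, 0], [0, 0, 0.5, 0, 0, 0], [0, 0, 0.27, 0, 0, 0], [0, 0, 0, 0, 0, 0]],
  ],
)

```text
time_s: 4.1
position: [0.6082, 0.0182, 0.1077]
tool_rot: [[0.186, 0.982, -0.002], [0.982, -0.186, 0.0], [-0.0, -0.002, -1.0]]
ft_force: [-0.6, -0.5, 0.8]
grip_width: 0.0364
```

jog_arm(
  plan=[
    [[0, 0, 0, 0, 0, 0], [0, 0, 0, 0, 0, 0], [0, 0, 0, 0, 0, 0], [0, 0, 0, 0, 0, 0], [0, 0, 0, 0, 0, 0], [0, 0, 0, 0, 0, 0]],
  ],
  grip=-1,
  squeeze=50,
)

```text
time_s: 4.7
position: [0.6098, 0.0175, 0.11]
tool_rot: [[0.188, 0.982, 0.003], [0.982, -0.188, -0.0], [0.001, 0.003, -1.0]]
ft_force: [1.1, 1.2, 6.2]
grip_width: 0.0098
```

jog_arm(
  plan=[
    [[0, -0.2, 0, 0, 0, 0], [0, -0.4, 0, 0, 0, 0], [0, -0.4, 0, 0, 0, 0], [0, -0.4, 0, 0, 0, 0], [0, 0, 0, 0, 0, 0]],
  ],
)

```text
time_s: 5.2
position: [0.5528, 0.0283, 0.11]
tool_rot: [[0.188, 0.982, 0.001], [0.982, -0.188, -0.0], [-0.0, 0.001, -1.0]]
ft_force: [-1.0, -0.8, 7.1]
grip_width: 0.0101
```

jog_arm(
  plan=[
    [[0, -0.4, 0, 0, 0, 0], [0, -0.4, 0, 0, 0, 0], [0, -0.4, 0, 0, 0, 0], [0, -0.4, 0, 0, 0, 0], [0, -0.4, 0, 0, 0, 0], [0, -0.3, 0, 0, 0, 0], [0, -0.1, 0, 0, 0, 0], [0, -0.1, 0, 0, 0, 0], [0, 0, 0, 0, 0, 0]],
  ],
)

```text
time_s: 6.1
position: [0.4564, 0.0465, 0.11]
tool_rot: [[0.188, 0.982, 0.003], [0.982, -0.188, -0.001], [-0.0, 0.003, -1.0]]
ft_force: [-1.8, 0.2, 10.7]
grip_width: 0.0099
```

jog_arm(
  plan=[
    [[0, -0.07, 0, 0, 0, 0], [0, -0.07, 0, 0, 0, 0], [0, -0.07, 0, 0, 0, 0], [0, 0, 0, 0, 0, 0], [0, 0, 0, 0, 0, 0]],
  ],
)

```text
time_s: 6.6
position: [0.4542, 0.0469, 0.1101]
tool_rot: [[0.189, 0.982, 0.016], [0.982, -0.189, -0.002], [0.001, 0.017, -1.0]]
ft_force: [24.0, -2.4, -12.3]
grip_width: 0.0098
```

jog_arm(
  plan=[
    [[0, 0.1, 0, 0, 0, 0], [0, 0, 0, 0, 0, 0], [0, 0, 0, 0, 0, 0]],
  ],
)

```text
time_s: 6.9
position: [0.4542, 0.0469, 0.11]
tool_rot: [[0.189, 0.982, 0.007], [0.982, -0.189, -0.001], [0.0, 0.007, -1.0]]
ft_force: [6.8, -1.5, 4.0]
grip_width: 0.0101
```

jog_arm(
  plan=[
    [[0, 0, 0, 0, 0, 0], [0, 0, 0, 0, 0, 0], [0, 0, 0, 0, 0, 0], [0, 0, 0, 0, 0, 0], [0, 0, -0.5, 0, 0, 0], [0, 0, -0.7, 0, 0, 0], [0, 0, -0.7, 0, 0, 0], [0, 0, -0.7, 0, 0, 0], [0, 0, -0.4, 0, 0, 0], [0, 0, 0, 0, 0, 0]],
  ],
  grip=-0.15,
)

```text
time_s: 7.9
position: [0.4522, 0.0475, 0.2302]
tool_rot: [[0.188, 0.982, 0.004], [0.982, -0.188, -0.001], [0.0, 0.004, -1.0]]
ft_force: [0.4, -0.2, -1.2]
grip_width: 0.0362
```

```bash
cat > m.py <<'E'
from h import *
import sys
t=sys.argv[1]
th=np.radians(-10.9); ex=np.array([np.cos(th),np.sin(th)]); ey=np.array([-ex[1],ex[0]]); O=np.array([.776,-.016])
p=np.array(env.observe()['position']); print('tcp local',((p[:2]-O)@ex).round(4),((p[:2]-O)@ey).round(4),p[2])
for n in sys.argv[2:]:
    im,d=vision.get_image(n);c=vision.camera_info(n); cv2.imwrite(f'pics/{n}{t}.png',im[:,:,::-1])
    P,_=deproj(c,d,np.ones(d.shape,bool)); L=np.c_[(P[:,:2]-O)@ex,(P[:,:2]-O)@ey,P[:,2]]
    k=(L[:,2]>.118)&(L[:,2]<.14)&(abs(L[:,1])<.055)&(L[:,0]<-.30)&(L[:,0]>-.36);B=L[k]
    if len(B): print(n,'bar',len(B),np.percentile(B,[2,50,98],axis=0).round(4).tolist())
    k=(L[:,2]>.135)&(L[:,2]<.149)&(abs(L[:,1])<.14)&(L[:,0]<-.24)&(L[:,0]>-.31);B=L[k]
    if len(B): print(n,'panel top',len(B),np.percentile(B,[2,50,98],axis=0).round(4).tolist())
    for q in ['pack_green','pack_orange','pack_green_left','pack_green_right']:
        for r in spotter.trace(n,q)[:2]:
            Pq,_=deproj(c,d,r['pixels']); Q=np.c_[(Pq[:,:2]-O)@ex,(Pq[:,:2]-O)@ey,Pq[:,2]]
            if not len(Q): continue
            Z=Q[(Q[:,2]>.114)&(Q[:,2]<.132)]
            print(n,q,round(r['score'],2),np.round(r['rect']).tolist(),'med',np.median(Q,0).round(4),'top',len(Z),np.percentile(Z,[3,50,97],axis=0).round(4).tolist() if len(Z) else '')
E
python3 m.py 2 top side wrist
```

```text
tcp local -0.33 0.0011 0.23022514335965566
top panel top 213 [[-0.2849, -0.136, 0.1357], [-0.2758, 0.0211, 0.1414], [-0.2703, 0.1367, 0.148]]
top pack_green 0.66 [247.0, 170.0, 335.0, 236.0] med [-0.1733  0.0013  0.0268] top 51 [[-0.2867, -0.1147, 0.1143], [-0.2284, -0.0799, 0.1177], [-0.156, 0.1223, 0.1293]]
top pack_green 0.6 [264.0, 184.0, 283.0, 214.0] med [-0.2072  0.0648  0.1203] top 397 [[-0.2517, 0.0429, 0.1149], [-0.2057, 0.0655, 0.1211], [-0.1596, 0.0885, 0.1273]]
top pack_orange 0.76 [301.0, 192.0, 322.0, 226.0] med [-0.2059 -0.0642  0.1197] top 397 [[-0.2511, -0.0875, 0.1147], [-0.2057, -0.0646, 0.1208], [-0.1591, -0.0423, 0.128]]
top pack_orange 0.39 [396.0, 220.0, 422.0, 240.0] med [-0.21   -0.4164  0.0964] top 0 
side bar 135 [[-0.3354, -0.0538, 0.125], [-0.3302, -0.0026, 0.1313], [-0.323, 0.0493, 0.1369]]
side panel top 340 [[-0.2848, -0.1349, 0.1356], [-0.278, -0.0469, 0.1422], [-0.269, 0.083, 0.1474]]
side pack_green 0.91 [269.0, 188.0, 299.0, 222.0] med [-0.2067  0.0478  0.1178] top 417 [[-0.2504, 0.0395, 0.1151], [-0.2051, 0.0608, 0.1221], [-0.1595, 0.0862, 0.128]
[... 977 characters left out ...]
1236]]
wrist pack_orange 0.77 [354.0, 222.0, 472.0, 303.0] med [-0.208  -0.0529  0.1192] top 4929 [[-0.2493, -0.0872, 0.1146], [-0.2048, -0.0625, 0.122], [-0.1593, -0.0426, 0.1235]]
wrist pack_orange 0.18 [276.0, 11.0, 538.0, 345.0] med [-0.2095  0.0269  0.0502] top 3625 [[-0.3327, -0.0666, 0.116], [-0.3156, 0.0379, 0.13], [-0.282, 0.1287, 0.1319]]
wrist pack_green_left 0.85 [406.0, 94.0, 461.0, 103.0] med [-0.2065  0.0923  0.1139] top 231 [[-0.2169, 0.0884, 0.1141], [-0.202, 0.0915, 0.1146], [-0.1884, 0.0946, 0.116]]
wrist pack_green_right 0.79 [404.0, 165.0, 452.0, 170.0] med [-0.2051  0.0369  0.1139] top 169 [[-0.2171, 0.0351, 0.1141], [-0.2042, 0.0378, 0.1147], [-0.1889, 0.0414, 0.1167]]
```

The wrist camera puts the tray travel at about 159.5 mm. The green pack is in the +y dock at local (-0.205, 0.065), with its top at 122 mm as expected. I'll move over it and turn 90°.

jog_arm(
  plan=[
    [[0.4, 0.78, 0, 0, 0, 0], [0.4, 0.78, 0, 0, 0, 0], [0.4, 0.78, 0, 0, 0, 0], [0.4, 0.78, 0, 0, 0, 0], [0, 0, 0, 0, 0, 0]],
  ],
  grip=1,
)

```text
time_s: 9.15
position: [0.5887, 0.0876, 0.2272]
tool_rot: [[0.188, 0.982, -0.0], [0.982, -0.188, 0.0], [0.0, -0.0, -1.0]]
ft_force: [-1.2, -0.2, -1.3]
grip_width: 0.0854
```

jog_arm(
  plan=[
    [[0, 0, 0, 0, 0, -0.95], [0, 0, 0, 0, 0, -0.95], [0, 0, 0, 0, 0, -0.95], [0, 0, 0, 0, 0, -0.95], [0, 0, 0, 0, 0, -0.95], [0, 0, 0, 0, 0, -0.95], [0, 0, 0, 0, 0, -0.95], [0, 0, 0, 0, 0, -0.95], [0, 0, 0, 0, 0, -0.95], [0, 0, 0, 0, 0, -0.95]],
  ],
)

```text
time_s: 10.15
position: [0.5856, 0.0868, 0.2286]
tool_rot: [[-0.946, 0.324, -0.0], [0.324, 0.946, -0.0], [0.0, -0.0, -1.0]]
ft_force: [0.1, -0.0, -0.1]
grip_width: 0.0854
```

jog_arm(
  plan=[
    [[0, 0, 0, 0, 0, -0.97], [0, 0, 0, 0, 0, 0], [0, 0, 0, 0, 0, 0]],
  ],
)

```text
time_s: 10.45
position: [0.5858, 0.0868, 0.2286]
tool_rot: [[-0.981, 0.193, -0.0], [0.193, 0.981, -0.0], [0.0, -0.0, -1.0]]
ft_force: [0.2, 0.6, -0.0]
grip_width: 0.0857
```

```bash
python3 m.py 3 wrist; python3 -c "
from h import *
R=np.array(env.observe()['tool_rot']);print(R.round(3),np.degrees(np.arctan2(R[1,1],R[0,1])))"
```

```text
tcp local -0.2062 0.065 0.22856817095469656
wrist bar 2750 [[-0.3326, -0.0528, 0.1269], [-0.3263, -0.0003, 0.1313], [-0.3211, 0.0525, 0.1334]]
wrist panel top 7844 [[-0.2821, -0.1339, 0.1403], [-0.2749, 0.0037, 0.1421], [-0.2676, 0.1345, 0.1436]]
wrist pack_green 0.91 [245.0, 146.0, 320.0, 263.0] med [-0.2105  0.0646  0.1218] top 6067 [[-0.2497, 0.0413, 0.1148], [-0.2077, 0.0647, 0.1219], [-0.1591, 0.0877, 0.1234]]
wrist pack_green 0.66 [306.0, 188.0, 322.0, 226.0] med [-0.2051  0.0925  0.1138] top 128 [[-0.2165, 0.0892, 0.114], [-0.2008, 0.0922, 0.1146], [-0.1884, 0.095, 0.1156]]
wrist pack_orange 0.69 [98.0, 145.0, 188.0, 265.0] med [-0.2101 -0.0553  0.121 ] top 6080 [[-0.2491, -0.0874, 0.1146], [-0.2068, -0.0636, 0.122], [-0.1578, -0.0429, 0.1234]]
wrist pack_green_left 0.82 [308.0, 186.0, 321.0, 224.0] med [-0.2067  0.0926  0.1138] top 105 [[-0.2163, 0.09, 0.114], [-0.2014, 0.0924, 0.1146], [-0.1886, 0.0948, 0.1154]]
wrist pack_green_right 0.85 [247.0, 188.0, 258.0, 227.0] med [-0.2054  0.0369  0.1139] top 147 [[-0.2166, 0.0342, 0.114], [-0.2017, 0.0374, 0.1145], [-0.1877, 0.0404, 0.1154]]
wrist pack_green_right 0.26 [39.0, 253.0, 380.0, 419.0] med [-0.0806  0.0357  0.1471] top 537 [[-0.1055, -0.1496, 0.1144], [-0.1035, -0.1388, 0.1226], [-0.0871, 0.1471, 0.1314]]
[[-0.982  0.19  -0.   ]
 [ 0.19   0.982 -0.   ]
 [ 0.    -0.    -1.   ]] 79.04989866034822
```

View pics/wrist3.png

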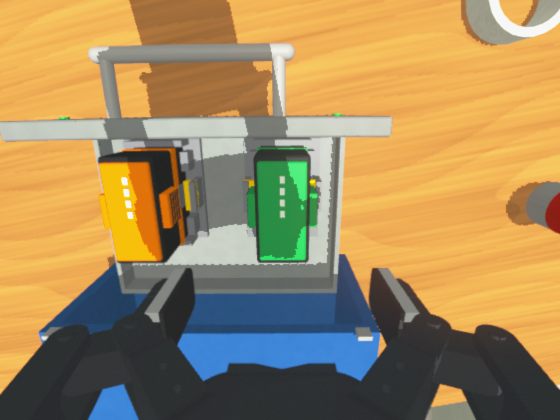

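Run:
```python
from h import *
th=np.radians(-10.9); ex=np.array([np.cos(th),np.sin(th)]); ey=np.array([-ex[1],ex[0]]); O=np.array([.776,-.016])
im,d=vision.get_image('wrist');c=vision.camera_info('wrist')
P,_=deproj(c,d,np.ones(d.shape,bool)); L=np.c_[(P[:,:2]-O)@ex,(P[:,:2]-O)@ey,P[:,2]]
m=abs(L[:,0]+.206)<.02
for y in np.arange(.0,.15,.005):
    k=m&(abs(L[:,1]-y)<.0025)
    if k.sum(): print(round(y,3),k.sum(),np.percentile(L[k,2],[5,50,95]).round(3))
```

```text
0.0 2985 [0.285 0.301 0.32 ]
0.005 3161 [0.285 0.303 0.319]
0.01 1424 [0.024 0.293 0.295]
0.015 1184 [0.024 0.288 0.298]
0.02 2800 [0.245 0.271 0.301]
0.025 979 [0.057 0.307 0.31 ]
0.03 992 [0.053 0.309 0.316]
0.035 1421 [0.113 0.312 0.321]
0.04 1411 [0.114 0.316 0.324]
0.045 1240 [0.121 0.317 0.326]
0.05 1489 [0.122 0.312 0.326]
0.055 1451 [0.122 0.311 0.325]
0.06 1312 [0.122 0.311 0.319]
0.065 1274 [0.122 0.311 0.319]
0.07 1313 [0.122 0.311 0.319]
0.075 1489 [0.122 0.311 0.325]
0.08 1413 [0.122 0.312 0.326]
0.085 1230 [0.118 0.317 0.325]
0.09 1499 [0.114 0.315 0.323]
0.095 1355 [0.113 0.311 0.32 ]
0.1 983 [0.053 0.309 0.315]
0.105 2318 [0.065 0.27  0.309]
0.11 1578 [0.246 0.28  0.301]
0.115 1137 [0.024 0.29  0.297]
0.12 1364 [0.024 0.293 0.296]
0.125 3933 [0.048 0.302 0.319]
0.13 2501 [0.288 0.302 0.319]
0.135 1163 [0.292 0.302 0.315]
0.14 115 [-0.001  0.289  0.302]
0.145 132 [-0.001  0.     0.002]
```

Run:
```python
from h import *
th=np.radians(-10.9); ex=np.array([np.cos(th),np.sin(th)]); ey=np.array([-ex[1],ex[0]]); O=np.array([.776,-.016])
im,d=vision.get_image('wrist');c=vision.camera_info('wrist')
P,_=deproj(c,d,np.ones(d.shape,bool)); L=np.c_[(P[:,:2]-O)@ex,(P[:,:2]-O)@ey,P[:,2]]
m=(abs(L[:,0]+.206)<.06)&(L[:,2]<.2)
for y in np.arange(.09,.15,.004):
    k=m&(abs(L[:,1]-y)<.002)
    if k.sum(): print(round(y,3),k.sum(),np.percentile(L[k,2],[5,50,95]).round(3))
```

```text
0.09 251 [0.049 0.114 0.117]
0.094 263 [0.033 0.112 0.115]
0.098 186 [0.032 0.054 0.064]
0.102 234 [0.031 0.033 0.065]
0.106 209 [0.028 0.032 0.065]
0.11 244 [0.023 0.024 0.025]
0.114 323 [0.023 0.024 0.025]
0.118 332 [0.023 0.024 0.026]
0.122 318 [0.023 0.024 0.025]
0.126 802 [0.024 0.046 0.052]
0.13 176 [0.05  0.051 0.053]
0.142 266 [-0.001  0.     0.001]
0.146 284 [-0.001  0.     0.001]
```

The tray's side wall is only 51 mm high and the dock posts 65 mm, so the fingers will clear both. Now I'll go down around the pack.

jog_arm(
  plan=[
    [[-0.03, 0, 0.5, 0, 0, 0], [0, 0, 0.6, 0, 0, 0], [0, 0, 0.6, 0, 0, 0], [0, 0, 0.6, 0, 0, 0], [0, 0, 0.5, 0, 0, 0], [0, 0, 0.4, 0, 0, 0], [0, 0, 0.3, 0, 0, 0], [0, 0, 0.25, 0, 0, 0], [0, 0, 0, 0, 0, 0]],
  ],
)

```text
time_s: 11.7
position: [0.5869, 0.0867, 0.0775]
tool_rot: [[-0.982, 0.189, -0.002], [0.189, 0.982, 0.0], [0.002, -0.0, -1.0]]
ft_force: [-0.4, 0.1, 0.2]
grip_width: 0.0853
```

```bash
python3 m.py 4 wrist side
```

```text
tcp local -0.2051 0.0651 0.0774773567128752
wrist panel top 32552 [[-0.2817, -0.0059, 0.1413], [-0.2749, 0.0641, 0.143], [-0.2675, 0.1336, 0.1443]]
wrist pack_green 0.83 [206.0, 172.0, 362.0, 370.0] med [-0.2252  0.0646  0.1226] top 21550 [[-0.2506, 0.0383, 0.1148], [-0.2211, 0.0646, 0.1228], [-0.1878, 0.0911, 0.1241]]
wrist pack_orange 0.95 [0.0, 175.0, 120.0, 394.0] med [-0.217  -0.0431  0.0976] top 4418 [[-0.2362, -0.0543, 0.1143], [-0.2025, -0.0443, 0.1181], [-0.1773, -0.0368, 0.1236]]
wrist pack_green_left 0.65 [339.0, 262.0, 361.0, 349.0] med [-0.2071  0.0926  0.1149] top 945 [[-0.2169, 0.0893, 0.1142], [-0.2035, 0.0922, 0.1151], [-0.1873, 0.0952, 0.1161]]
wrist pack_green_left 0.57 [19.0, 239.0, 109.0, 343.0] med [-0.2049 -0.0367  0.1009] top 931 [[-0.2168, -0.0429, 0.1141], [-0.2049, -0.0393, 0.1151], [-0.1906, -0.0358, 0.1161]]
wrist pack_green_right 0.84 [204.0, 259.0, 228.0, 347.0] med [-0.2064  0.0369  0.1149] top 964 [[-0.2171, 0.0343, 0.1142], [-0.2027, 0.0374, 0.1151], [-0.1877, 0.0403, 0.1163]]
side bar 139 [[-0.335, -0.0518, 0.1246], [-0.3298, -0.0011, 0.1316], [-0.3227, 0.0525, 0.1375]]
side panel top 465 [[-0.2846, -0.1341, 0.1355], [-0.2776, -0.0089, 0.1423], [-0.2689, 0.1341, 0.1478]]
side pack_green 0.86 [268.0, 188.0, 300.0, 219.0] med [-0.2271  0.0511  0.1181] top 263 [[-0.2526, 0.0395, 0.1151], [-0.2256, 0.0612, 0.1211], [-0.1566, 0.0885, 0.1276]]
side pack_orange 0.64 [291.0, 217.0, 326.0, 250.0] med [-0.2078 -0.0804  0.1187] top 485 [[-0.2504, -0.0909, 0.1149], [-0.206, -0.0695, 0.1221], [-0.1578, -0.0442, 0.1277]]
side pack_orange 0.61 [412.0, 293.0, 443.0, 329.0] med [-0.0848 -0.4498  0.1166] top 55 [[-0.0947, -0.4683, 0.1143], [-0.0893, -0.4546, 0.122], [-0.069, -0.4298, 0.1316]]
```

View pics/wrist4.png

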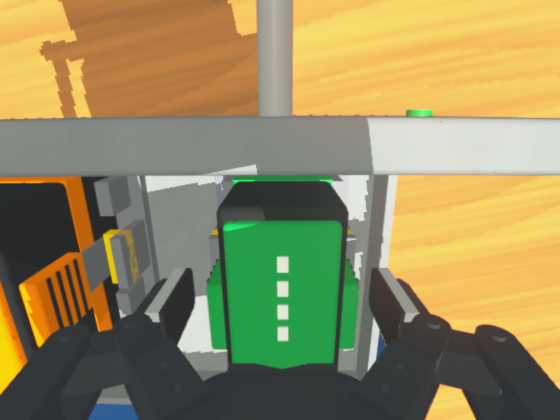

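The green pack is centred between the fingers, with its catches at x≈215 and x≈350. I'll pinch it with 60 N.

jog_arm(
  plan=[
    [[0, 0, 0, 0, 0, 0], [0, 0, 0, 0, 0, 0], [0, 0, 0, 0, 0, 0], [0, 0, 0, 0, 0, 0], [0, 0, 0, 0, 0, 0], [0, 0, 0, 0, 0, 0], [0, 0, 0, 0, 0, 0], [0, 0, 0, 0, 0, 0]],
  ],
  grip=-1,
  squeeze=60,
)

```text
time_s: 13.0
position: [0.5879, 0.0869, 0.0794]
tool_rot: [[-0.982, 0.189, 0.002], [0.189, 0.982, 0.0], [-0.002, 0.001, -1.0]]
ft_force: [0.3, 1.5, 6.1]
grip_width: 0.0479
```

Opening is 47.9 mm, so both catches are fully in. I'll lift a little first.

jog_arm(
  plan=[
    [[0, 0, -0.1, 0, 0, 0], [0, 0, -0.2, 0, 0, 0], [0, 0, -0.2, 0, 0, 0], [0, 0, -0.2, 0, 0, 0], [0, 0, 0, 0, 0, 0]],
  ],
)

```text
time_s: 13.5
position: [0.5879, 0.0866, 0.1079]
tool_rot: [[-0.982, 0.189, 0.002], [0.189, 0.982, -0.0], [-0.002, 0.0, -1.0]]
ft_force: [0.4, -0.5, -5.3]
grip_width: 0.0472
```

jog_arm(
  plan=[
    [[0, 0, -0.4, 0, 0, 0], [0, 0, -0.5, 0, 0, 0], [0, 0, -0.5, 0, 0, 0], [0, 0, -0.5, 0, 0, 0], [0, 0, -0.5, 0, 0, 0], [0, 0, -0.5, 0, 0, 0], [0, 0, -0.5, 0, 0, 0], [0, 0, -0.3, 0, 0, 0], [0, 0, 0, 0, 0, 0], [0, 0, 0, 0, 0, 0]],
  ],
)

```text
time_s: 14.5
position: [0.587, 0.0867, 0.2535]
tool_rot: [[-0.982, 0.189, -0.002], [0.189, 0.982, 0.0], [0.002, -0.0, -1.0]]
ft_force: [-0.0, 0.6, -5.7]
grip_width: 0.0476
```

```bash
python3 m.py 5 side top wrist
python3 - <<'E'
from h import *
n='side'
im,d=vision.get_image(n);c=vision.camera_info(n)
for r in spotter.trace(n,'pack_green')[:1]:
    P,_=deproj(c,d,r['pixels']); print(np.percentile(P,[1,5,50,95,99],axis=0).round(3))
s=env.observe();print(s['ft_force'],s['qvel'],s['grip_width'],s['time_s'])
E
```

```text
tcp local -0.205 0.0651 0.25351588116572
side bar 137 [[-0.3351, -0.0519, 0.1254], [-0.3297, -0.0026, 0.1321], [-0.3233, 0.0526, 0.1375]]
side panel top 466 [[-0.2852, -0.1355, 0.1358], [-0.2777, -0.0121, 0.1427], [-0.2688, 0.1344, 0.1477]]
side pack_green 0.62 [268.0, 157.0, 301.0, 191.0] med [-0.2299  0.0446  0.2657] top 0 
side pack_green 0.36 [336.0, 152.0, 376.0, 192.0] med [ 0.013  -0.0117  0.185 ] top 0 
side pack_orange 0.62 [289.0, 218.0, 325.0, 249.0] med [-0.2076 -0.0788  0.1188] top 488 [[-0.251, -0.0905, 0.115], [-0.2054, -0.0694, 0.1219], [-0.1589, -0.0432, 0.1276]]
top bar 41 [[-0.3358, -0.0532, 0.1241], [-0.3298, -0.0359, 0.1298], [-0.3241, -0.018, 0.1362]]
top panel top 261 [[-0.2846, -0.1358, 0.1358], [-0.2766, -0.0387, 0.141], [-0.2703, 0.1194, 0.1474]]
top pack_green 0.66 [265.0, 201.0, 279.0, 214.0] med [-0.2463  0.0622  0.2935] top 0 
top pack_green 0.62 [301.0, 194.0, 322.0, 222.0] med [-0.206  -0.0641  0.1204] top 395 [[-0.2502, -0.089, 0.1148], [-0.2047, -0.0652, 0.1213], [-0.1593, -0.0425, 0.1279]]
top pack_orange 0.76 [302.0, 193.0, 324.0, 226.0] med [-0.20
[... 726 characters left out ...]
0.0558  0.1212] top 5082 [[-0.2489, -0.0872, 0.1147], [-0.2067, -0.0638, 0.122], [-0.1585, -0.0432, 0.1235]]
wrist pack_orange 0.31 [23.0, 50.0, 381.0, 278.0] med [-0.2593 -0.0201  0.0587] top 3279 [[-0.3322, -0.0701, 0.1259], [-0.3224, -0.0029, 0.1305], [-0.2839, 0.0681, 0.1319]]
wrist pack_green_right 0.72 [116.0, 185.0, 123.0, 216.0] med [-0.2027 -0.0949  0.1142] top 89 [[-0.2165, -0.0971, 0.1141], [-0.2043, -0.0946, 0.1147], [-0.1886, -0.0907, 0.1175]]
[[0.535 0.055 0.21 ]
 [0.537 0.057 0.217]
 [0.558 0.073 0.263]
 [0.625 0.11  0.3  ]
 [0.63  0.117 0.303]]
[ 0.0556235  -0.86953795 -5.0192229 ] [-0.01174557  0.02239887 -0.12185943 -0.06673589 -0.03777681  0.00968103] 0.0475162067914 15.35
```

View pics/side5.png

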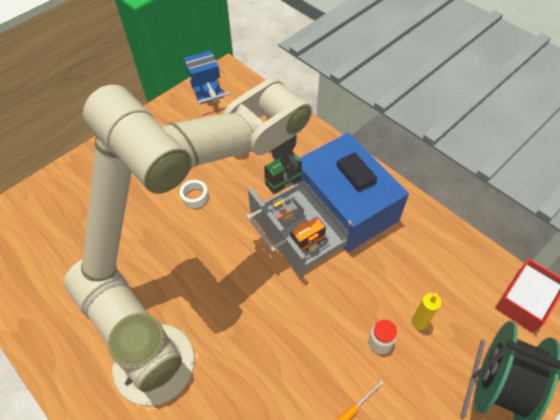

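View pics/wrist5.png

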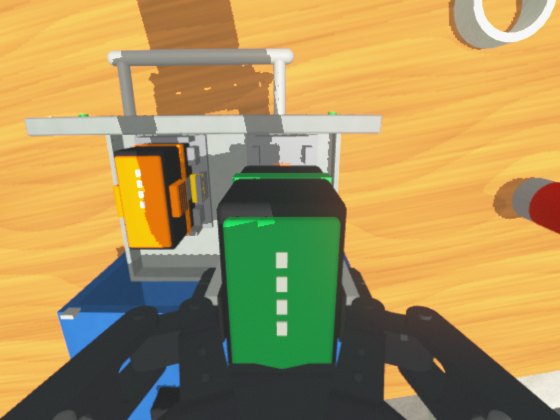

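The green pack is up at (283,172) in the side view, held upright. Its top is at 0.297 m, so the underside is at about 0.207 m. The tray is fully out, the orange pack is seated with its top at 0.122 m, and the bystanders have not moved. I'll hand in.

```bash
python3 -c "
from rig import close_job
print(close_job())"
```

```text
the job is handed in; nothing more can be done
None
```

I pulled the tray to its stop, pinched both catches of the green pack with 60 N, lifted it straight up and handed in while holding it. No verdict was reported; the results below are from my last readings at about 15 s.

- **Tray:** travel was about 159.5 mm from the wrist images. The arm met 24 N of resistance at the end of the pull.
- **Green pack:** the underside is at about 0.207 m, clear of everything but the gripper. The opening is 47.5 mm, so both catches are flush. The wrist force is steady at about 5 N, which fits the pack's weight, and the joints are still.
- **Orange pack:** it is seated in its dock with its top at 0.122 m, unchanged.
- **Bystanders:** they looked unmoved in the pictures; I did not measure their positions.

Two readings disagreed slightly. The finger opening on the handle bar read about 10 mm although the bar is 12 mm thick, and the tool rose about 2 mm as the fingers closed, both on the bar and on the pack. Neither affected the result. Some low-score network detections landed on other objects; I did not use them.

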